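# Put four mixed-up things back on their own stands

### The arm

A 7-joint arm with a two-finger parallel gripper is mounted at the origin on the work surface; the furniture and walls round the work are solid. World frame = base frame: x ahead of the robot, y to its left, z up, the work surface at z = 0. Lengths are in m, angles in degrees, forces in N, time in s.
With the tool pointing down it reaches from about 0.35 to 0.9 m from the base axis. Payload 19.9 kg.
Tool frame: the origin (TCP) lies at the very end of the fingers, on their centre line; the grasp point (between the pads) lies 19 mm behind it; z points along the fingers, y is the line along which they close (so a half turn about z gives the same grasp; the last joint's range is limited). The gripper opens to 94 mm and grips with 3 to 60 N. Pads are 16 mm wide; open, the fingers measure 119 mm over their backs; the gripper's body (75 mm by 177 mm) begins 78 mm behind the grasp point.
Start: joints at [-73.253, 23.915, -0.59, 92.452, 0.269, 63.638, -3.037], TCP at [0.205, 0.59, 0.205] pointing down, gripper open.
Joint ranges: [-161.28, 161.28], [-22.2, 115.67], [-73.04, 71.86], [3.21, 147.25], [-68.34, 248.33], [10.77, 114.83], [-161.83, 161.83]. Speed limits (degrees/s): [108.29, 108.29, 136.94, 136.94, 172.46, 172.46, 172.46].

### API

Orientations are given as a 3x3 rotation matrix whose columns are the frame's x, y, z axes.
In Python, from workcell import ctrl gives the robot as it stands. The module is installed in compiled form; this text tells all that it offers.
- The arm moves only by the tool move_arm, never from a script. Its argument "steps" is one flat list of numbers, 4 for each row, row after row: the shift along the tool's x, y, z in units of 40 mm (1.0 is 40 mm), then the turn about the tool's z in units of 5 degrees (1.0 is 5 degrees). A call has 1 to 5 rows; each row shifts and turns the commanded pose from where the row before left it, along the tool's axes as they then stand; what a row does not reach is not made up. A row lasts 1/12 s, in which the tool goes at most 41.7 mm and 7.16 degrees, less where a joint would pass 70% of its speed; a pose out of reach is approached as far as the arm can. A call is refused whole if a number of a shift passes 1 or a number of a turn 1, either way. A call with a gripper value outside its range is refused whole. "fingers" is the opening, from 0 (shut) to 1 (fully open), set as the call begins (left out, the last holds). The fingers move at their own pace and stop on an object; "grip_force" is the grip in N (left out, the last holds). Time passes only in rows, so rows that do not move let the fingers close. It gives the time, the measured TCP pose, the force, the opening and the grip force at its end, in the units of the state.
- ctrl.state(): the state, without advancing time (a new reading comes with each control period).
- ctrl.camera(name): name is "side" or "top"; returns a dict with "frame" (480x640x3 uint8, red, green, blue), "z_map" (480x640 float32, m along the optical axis (not along the pixel's ray), 0 where there is no reading), "fovy" (degrees; the focal length in pixels is half the picture's height over the tangent of half this angle, whatever the lens; pixels are square), "cx", "cy" (the principal point, pixels), "R" (3x3) and "t" (3): a world point X has camera coordinates R X + t. Camera axes: x right, y down, z forward; pixel columns grow to the right and rows downward; lengths in m; the calibration is good to about 2 mm. A picture is of the moment at which its call begins.
- ctrl.hand_in(): hands the job in; it is judged then, once.
The state is a dict: "time": time; "qpos": joint angles; "qvel": joint speeds; "effort": joint torques, N m; "tcp_pos": TCP position; "ee_rot": TCP orientation; "ft_force": force on the tool from outside, world axes, zero at the start; "torque": the same for the moment, N m; "gripper_width": opening from 0.0 (shut) to 1.0 (fully open); "grip_force": force on a finger pad.
Only numpy, scipy, OpenCV 4.12 (cv2) and the standard library are available. Lean on these libraries where they do the work, as an engineer would, in place of code of your own. Each camera call takes 0.05 s, during which the arm holds its last target. There are 200 camera calls.

### The job

The four things on the grey board stands have been put back on the wrong ones: set each in the middle of its own stand, upright as it stands now - the sanding block on the board with two rails and lying lengthwise along them, the hole saw on the round board, the battery in the tray with a rim on all four sides, the tape measure on the plain square board. Every stand is occupied, so use a free spot on the bench on the way, and leave the glue tube and the small roll of tape where they are.

Things in the scene. Friction and masses are not known exactly. Their poses are not given: they have to be found in the camera images.
- sanding_block: Brown cork sanding block, 62 (its x) x 113 (its y) x 34 mm high, about 90 g; origin at the centre of its underside. Grasp across x. Starts lying flat on another stand, turned any way.
- hole_saw: Red hole saw standing on its teeth: cup 60 mm across and 45 mm high, with an upright steel shank 11 mm across in its centre from 45 to 79 mm height, about 190 g; origin at the centre of its underside, z up along the shank. Grasp by the shank or round the cup.
- battery: Dark grey tool battery, 50 (its x) x 60 (its y) x 62 mm high with two contact rails up to 68 mm on top, about 220 g; origin at the centre of its underside. Grasp across x.
- tape_measure: Yellow pocket tape measure standing upright, 36 mm thick (its x) x 96 mm (its y) x 68 mm high, about 260 g; origin at the centre of the underside of these overall sizes. The case fills y = -20 to +48 mm; at the -y end only the low hook of the tape sticks out. Grasp across x, on the case.
- stand_rails: Home of the sanding block: square board 150 x 150 mm with two parallel dark wooden rails along two facing edges, running along its y; the rails are 14 mm wide, 10 mm high above the board, 122 mm clear between them; the other two edges are open. 12 mm thick grey laminated board, fixed to the bench; origin at the centre of its underside, top face at z = 12 mm, z up.
- stand_round: Home of the hole saw: plain round board, 150 mm across. 12 mm thick grey laminated board, fixed to the bench; origin at the centre of its underside, top face at z = 12 mm, z up.
- stand_tray: Home of the battery: square board 150 x 150 mm with a dark wooden rim on all four sides, 14 mm wide, 10 mm high above the board, 122 x 122 mm clear inside. 12 mm thick grey laminated board, fixed to the bench; origin at the centre of its underside, top face at z = 12 mm, z up.
- stand_plain: Home of the tape measure: plain flat square board 150 x 150 mm without rail or rim, a small screw head in each corner. 12 mm thick grey laminated board, fixed to the bench; origin at the centre of its underside, top face at z = 12 mm, z up.
- glue_tube: Bystander: red and blue glue tube lying on the bench, 40 (x) x 146 (y) x 26 mm; origin at the centre of its underside. Leave it alone. The bench nearby, between it and the stands, is bare.
- tape_roll: Bystander: small black roll of tape lying flat on the bench, 53 mm across, 19 mm high; origin at the centre of its underside. Leave it alone.
Not all that is in view belongs to the job. There is more than one size of the hole_saw; the one meant has the size given above.

How it is judged:
By the outcome, as a careful person would: the job done as asked, in the order asked, and still so for the second after the job is handed in, with the robot touching nothing.
It also fails if it takes over 144 s, if anything falls off the work surface, if the arm or the gripper's body presses on something with over 40 N, if the wrist force passes 120 N, or if a joint passes its speed limit or range.

## Working session

There is one attempt and no reset: what is moved stays moved. The work goes in short steps, Python scripts to look and compute and a tool call to move; the robot and the scene stay as the last step left them, time stands still between calls to the robot, and variables do not carry over. Pictures are saved under pics/ and viewed, at most 14 in all, crops included, and the job is handed in when it is done.

Besides the shell and the picture viewer there is one more tool, called after "Request:" as name(argument=value, ...) on one line, values as JSON. move_arm: Moves the arm, as the interface text tells. Its arguments: {"type":"object","properties":{"steps":{"type":"array"},"fingers":{"type":"number"},"grip_force":{"type":"number"}},"required":["steps"]}

```bash
mkdir -p pics
cat > h.py <<'E'
import numpy as np, cv2
from workcell import ctrl
def cam(n):
    c=ctrl.camera(n); c['f']=240/np.tan(np.radians(c['fovy'])/2); return c
def save(c,fn,crop=None,s=1):
    im=c['frame'][:,:,::-1]
    if crop: x0,y0,x1,y1=crop; im=im[y0:y1,x0:x1]
    cv2.imwrite('pics/'+fn,cv2.resize(im,None,fx=s,fy=s,interpolation=cv2.INTER_CUBIC))
def cloud(c):
    v,u=np.mgrid[:480,:640]; z=c['z_map']
    P=np.stack([(u-c['cx'])/c['f']*z,(v-c['cy'])/c['f']*z,z],-1)
    W=(P-c['t'])@c['R']; W[z==0]=np.nan; return W
def ray(c,u,v,h):
    d=np.array([(u-c['cx'])/c['f'],(v-c['cy'])/c['f'],1])@c['R']; o=-c['R'].T@c['t']
    return o+d*(h-o[2])/d[2]
E
python3 - <<'E'
from h import *
for n in('top','side'):
    c=cam(n); save(c,n+'0.png'); print(n,c['fovy'],c['cx'],c['cy'],-c['R'].T@c['t'],c['R'].round(2).tolist())
s=ctrl.state(); print(s)
E
```

```text
top 57.30493090527507 315.8419624869647 232.89820796023523 [ 0.44793057 -0.01723424  1.26024173] [[-0.0, -1.0, -0.02], [-1.0, 0.01, -0.04], [0.04, 0.02, -1.0]]
side 42.70874811184088 325.4953453747406 245.81550406101942 [-0.10271895 -1.0556847   1.1465075 ] [[0.87, -0.49, 0.0], [-0.33, -0.59, -0.73], [0.36, 0.64, -0.68]]
{'time': 0.1, 'qpos': array([-73.25094995,  23.94267594,  -0.59175159,  92.47741086,
         0.26859892,  63.63758137,  -3.03607765]), 'qvel': array([ 0.02464591, -0.0874884 , -0.03633087, -0.14278657,  0.06287147,
        0.0582836 , -0.07306069]), 'effort': array([ 1.04352959e-03, -8.52583265e+01,  6.40938822e-01, -4.26696825e+01,
       -4.87336598e-02,  1.64395681e-02,  8.55217218e-05]), 'tcp_pos': array([0.20468249, 0.59022385, 0.20494311]), 'ee_rot': array([[-9.44807287e-01,  3.27626495e-01, -2.65434559e-04],
       [ 3.27626598e-01,  9.44806815e-01, -9.45840281e-04],
       [-5.90979558e-05, -9.80600211e-04, -9.99999517e-01]]), 'ft_force': array([ 0.62005895, -0.06282099,  0.38191382]), 'torque': array([-0.03380668,  0.01758006,  0.04574299]), 'grip_force': 0.0, 'gripper_width': 0.9986234009973346}
```

View pics/top0.png

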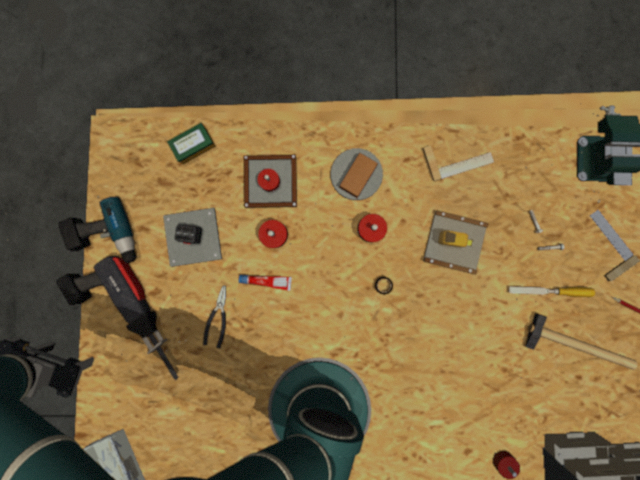

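View pics/side0.png

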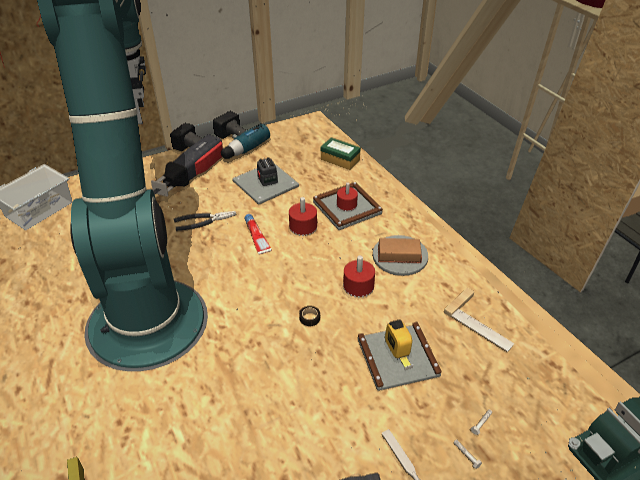

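The top view shows the tray at (270,180) holding a small red hole saw, the round board at (357,175) with the cork block, the plain board at (193,237) with the battery, and the railed board at (455,241) with the tape measure. Hole saw candidates are (267,180) in the tray, and (272,233) and (372,227), which stand on the bench and look larger. The glue is at (265,282) and the tape roll at (384,285).

```bash
cat > m.py <<'E'
from h import *
def comps(W,win,z0,z1,mask=None,minn=25):
    u0,v0,u1,v1=win; m=np.zeros(W.shape[:2],np.uint8)
    m[v0:v1,u0:u1]=1; z=W[...,2]; m&=((z>z0)&(z<z1)).astype(np.uint8)
    if mask is not None: m&=mask.astype(np.uint8)
    n,l,s,_=cv2.connectedComponentsWithStats(m)
    for i in range(1,n):
        if s[i,4]<minn: continue
        p=W[l==i]; (c,wh,a)=cv2.minAreaRect((p[:,:2]*1000).astype(np.float32))
        print('  rect c',np.round(c,1),'wh',np.round(wh,1),'ang',round(a,1),'n',len(p),'z',np.percentile(p[:,2]*1000,[2,50,98]).round(1),'mean',(p[:,:2].mean(0)*1000).round(1))
E
python3 - <<'E'
from m import *
c=cam('top'); W=cloud(c); hsv=cv2.cvtColor(c['frame'],cv2.COLOR_RGB2HSV)
wins=dict(tray=(235,145,307,217),round=(322,140,392,205),plain=(155,200,230,275),rails=(415,200,497,282),sawA=(250,212,295,255),sawB=(350,207,395,250),glue=(232,265,298,298),roll=(368,270,400,300))
for k,w in wins.items():
    print(k); comps(W,w,.006,.2); print('  >top20'); comps(W,w,.028,.2,minn=6)
print('bench',np.nanmedian(W[300:340,400:500,2]))
grey=(hsv[...,1]<50)
for k in('tray','round','plain','rails'): print('grey',k); comps(W,wins[k],.004,.018,grey,60)
cs=cam('side'); Ws=cloud(cs)
for k,w in dict(tray=(310,175,385,228),saws=(285,190,320,240),sawB=(340,250,380,300),block=(372,230,430,275),tape=(360,315,440,385),batt=(232,150,300,202)).items():
    print('side',k); comps(Ws,w,.03,.2,minn=10)
print('bench',np.nanmedian(Ws[330:380,250:330,2]))
save(c,'crop0.png',(235,140,400,260),4)
E
```

```text
tray
  rect c [651.  138.4] wh [154.4 152.3] ang 0.9 n 2773 z [ 8.4 17.1 59.4] mean [647.9 137.7]
  >top20
  rect c [647.6 138.4] wh [58.7 58.9] ang 23.3 n 402 z [35.8 56.3 87. ] mean [646.1 137.7]
round
  rect c [ 667.9 -108.4] wh [148.4 148.3] ang 77.4 n 2131 z [ 8.  15.1 50.7] mean [ 665.1 -107.5]
  >top20
  rect c [ 661.4 -111.5] wh [ 60.2 111.4] ang 58.4 n 858 z [40.6 46.5 51.5] mean [ 659.9 -110.8]
plain
  rect c [489.  362.6] wh [152.7 150.6] ang 8.1 n 2719 z [ 7.6 13.2 80. ] mean [489.6 359. ]
  >top20
  rect c [496.  362.3] wh [59.1 52.7] ang 82.9 n 461 z [32.2 73.3 82.7] mean [496.2 356.9]
rails
  rect c [ 474.2 -386.4] wh [154.6 157.1] ang 74.7 n 2875 z [ 7.8 14.5 80.9] mean [ 472.  -381.9]
  >top20
  rect c [ 480.1 -367.7] wh [67.7 37.6] ang 80.1 n 412 z [34.7 76.7 83.4] mean [ 479.8 -362.4]
sawA
  rect c [496.7 126.4] wh [77.3 77.3] ang 89.2 n 688 z [ 24.9  58.4 103.4] mean [495.7 125.3]
  >top20
  rect c [496.7 126.5] wh [77.2 77.3] ang 89.2 n 670 z [ 49.4  58.5 103.6] mean [496.  126.1]
sawB
  rect c [ 511.6 -147.6] wh [77.4 77.7] ang 45.5 n 688 z [ 26.5  58.7 104.1] m
[... 1112 characters left out ...]
[89.8 75.7] ang 61.3 n 627 z [ 31.3  56.1 100.8] mean [487.2 115.3]
side sawB
  rect c [ 506.6 -152.7] wh [81.6 76.4] ang 60.8 n 798 z [ 31.1  56.4 101.9] mean [ 502.1 -159. ]
side block
  rect c [ 658.1 -113.2] wh [ 69.3 111.1] ang 58.2 n 789 z [31.5 44.6 50.7] mean [ 653.5 -118.2]
  rect c [ 539.6 -165. ] wh [31.3  5.4] ang 57.4 n 26 z [54.  57.  60.7] mean [ 538.2 -166.7]
side tape
  rect c [ 475.9 -372.8] wh [70.  40.3] ang 82.3 n 701 z [31.2 70.1 80.8] mean [ 470.5 -378.9]
side batt
  rect c [457.7 521.4] wh [11.  24.1] ang 75.9 n 19 z [30.2 34.4 37.9] mean [454.8 521.9]
  rect c [489.6 357.6] wh [67.4 54.3] ang 89.1 n 387 z [31.6 64.9 81.5] mean [487. 349.]
bench -0.0012417356879717266
```

View pics/crop0.png

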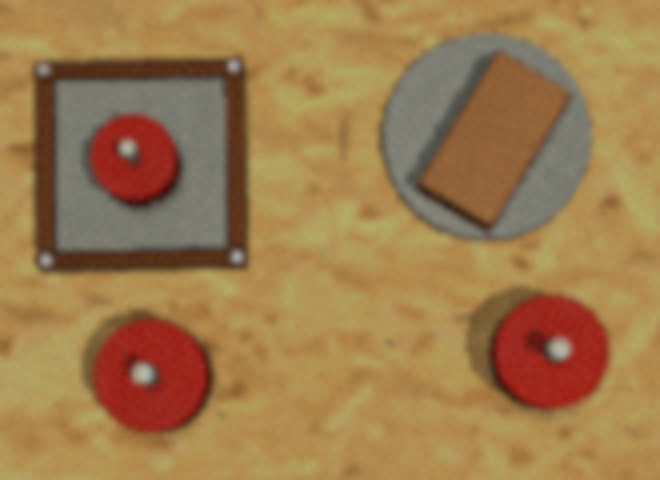

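The 59 mm saw in the tray at (267,180) is the right one. The two on the bench are 77 mm across and about 103 mm high, so they are decoys. Plan: saw to the bench, battery to the tray, tape to the plain board, block to the rails, saw to the round board. First I'll refine the measurements using both views.

```bash
cat > r.py <<'E'
from m import *
def obj(W,xy,r,z0,z1):
    m=(np.hypot(W[...,0]-xy[0],W[...,1]-xy[1])<r)&(W[...,2]>z0)&(W[...,2]<z1)
    m=m.astype(np.uint8); n,l,s,_=cv2.connectedComponentsWithStats(m)
    if n<2: return 'none'
    i=1+np.argmax(s[1:,4]); p=W[l==i]; c,wh,a=cv2.minAreaRect((p[:,:2]*1000).astype(np.float32))
    return np.round(c,1),np.round(wh,1),round(a,1),'mean',(p[:,:2].mean(0)*1000).round(1),len(p),round(np.median(p[:,2])*1000,1)
E
python3 - <<'E'
from r import *
C={n:cam(n) for n in('top','side')}
for n,c in C.items():
    W=cloud(c); print(n)
    for k,a in dict(sawcup=((.648,.138),.06,.052,.063),shank=((.648,.138),.06,.07,.1),block=((.66,-.11),.09,.042,.056),batt=((.493,.36),.06,.07,.09),tape=((.479,-.368),.06,.074,.09),
      traybd=((.65,.138),.12,.006,.03),roundbd=((.667,-.108),.09,.006,.03),plainbd=((.489,.362),.12,.006,.03),railsbd=((.472,-.385),.12,.006,.03),hook=((.475,-.42),.03,.016,.06)).items(): print(k,*obj(W,*a))
E
```

```text
top
sawcup [647.7 139.5] [58.8 57.7] 59.2 mean [647.2 138.7] 339 56.6
shank [647.5 138.5] [9.2 8.3] 76.1 mean [647.2 138.1] 16 87.8
block [ 660.9 -111.4] [ 59.7 109.9] 58.6 mean [ 660.6 -111.4] 810 46.8
batt [497.2 363.5] [56.4 46.1] 83.5 mean [497.5 362.5] 321 75.4
tape [ 480.5 -368.7] [60.3 36.5] 82.6 mean [ 480.4 -367.7] 281 78.5
traybd [651.2 139.8] [154.7 152.9] 0.8 mean [648.3 137.8] 2378 15.1
roundbd [ 667.7 -108.5] [148.7 147.9] 89.9 mean [ 668.5 -105. ] 1272 12.6
plainbd [490.2 362.9] [151.2 151.4] 8.7 mean [488.1 359.2] 2265 12.6
railsbd [ 471.6 -384.8] [154.4 149.8] 75.5 mean [ 470.5 -385. ] 2453 13.8
hook [ 469.8 -426.2] [17.3 16.1] 2.1 mean [ 470.  -425.3] 28 18.3
side
sawcup [642.9 135.8] [63.2 57.7] 59.6 mean [641.5 135.8] 182 55.7
shank [644.6 136. ] [12.   8.6] 18.8 mean [643.4 135.8] 27 82.8
block [ 656.5 -114.1] [ 68.  110.1] 59.7 mean [ 656.5 -114.4] 582 45.7
batt [491.3 360.3] [59.8 46.1] 83.1 mean [491.3 357.9] 153 74.7
tape [ 476.  -372.9] [62.7 36. ] 81.9 mean [ 475.6 -370.6] 284 77.3
traybd [645.2 137.8] [163.  156.4] 90.0 mean [638.4 125.2] 1514 15.5
roundbd [ 654.6 -123. ] [123.6 147.6] 58.0 mean [ 645.4 -139.3] 844 12.2
plainbd [484.8 361.5] [153.9 158.8] 8.1 mean [475.7 344.7] 1131 11.2
railsbd [ 468.3 -388.6] [153.5 152.3] 75.4 mean [ 461.4 -398.3] 3055 12.6
hook [ 469.6 -419. ] [40.5 35.6] 80.6 mean [ 469.6 -407.6] 196 33.5
```

```bash
cat > p.py <<'E'
import sys
from h import *
def go(x,y,z,yaw=None):
    s=ctrl.state(); R=s['ee_rot']; p=s['tcp_pos']; cy=np.degrees(np.arctan2(R[1,1],R[0,1]))
    t=0
    if yaw is not None: t=(yaw-cy+90)%180-90
    a=np.radians(cy+t); Y=np.array([np.cos(a),np.sin(a),0]); X=np.array([Y[1],-Y[0],0])*-1
    d=np.array([x,y,z])/1000-p
    print('pos',(p*1000).round(1),'yaw',cy.round(1),'w',round(s['gripper_width'],3),'t',round(s['time'],1),'f',s['ft_force'].round(1),'q7',s['qpos'][6].round(0),'tilt',R[2,:2].round(3))
    print('turn units (about tool z):',round(-t/5,2),' then shift units x,y,z',(d@X/.04).round(2),(d@Y/.04).round(2),round(-d[2]/.04,2))
if __name__=='__main__':
    v=[float(a) for a in sys.argv[1:]]; go(*v)
E
python3 p.py 645.8 137.3 200
```

```text
pos [204.7 590.4 205.2] yaw 70.9 w 0.996 t 0.3 f [-0.3  1.  -0.7] q7 -3.0 tilt [-0. -0.]
turn units (about tool z): 0.0  then shift units x,y,z -14.13 -7.09 0.13
```

Request:
move_arm(steps=[-0.883,-0.443,0,0,-0.883,-0.443,0,0,-0.883,-0.443,0,0,-0.883,-0.443,0,0,-0.883,-0.443,0,0], fingers=0.5)

```text
time: 0.72
tcp_pos: [0.3436, 0.4474, 0.2056]
ee_rot: [[-0.945, 0.328, 0.0], [0.328, 0.945, 0.0], [-0.0, 0.0, -1.0]]
ft_force: [0.9, 0.2, -0.0]
gripper_width: 0.684
grip_force: 0.0
```

Request:
move_arm(steps=[-0.883,-0.443,0,0,-0.883,-0.443,0,0,-0.883,-0.443,0,0,-0.883,-0.443,0,0,-0.883,-0.443,0,0])

```text
time: 1.13
tcp_pos: [0.4815, 0.3057, 0.2057]
ee_rot: [[-0.945, 0.328, 0.0], [0.328, 0.945, 0.0], [-0.0, 0.0, -1.0]]
ft_force: [0.4, 0.6, -0.0]
gripper_width: 0.502
grip_force: 0.0
```

Request:
move_arm(steps=[-0.883,-0.443,0,0,-0.883,-0.443,0,0,-0.883,-0.443,0,0,-0.883,-0.443,0,0,-0.883,-0.443,0,0])

```text
time: 1.55
tcp_pos: [0.6193, 0.1642, 0.2055]
ee_rot: [[-0.945, 0.327, 0.0], [0.327, 0.945, 0.0], [-0.0, 0.0, -1.0]]
ft_force: [0.2, 0.7, 0.5]
gripper_width: 0.498
grip_force: 0.0
```

Request:
move_arm(steps=[-0.883,-0.443,0,0,0,0,0,0,0,0,0,0])

```text
time: 1.8
tcp_pos: [0.6467, 0.1351, 0.2049]
ee_rot: [[-0.944, 0.331, -0.0], [0.331, 0.944, -0.001], [-0.0, -0.001, -1.0]]
ft_force: [-0.2, 0.7, 0.2]
gripper_width: 0.499
grip_force: 0.0
```

```bash
python3 p.py 645.8 137.3 62
python3 - <<'E'
from r import *
for n in('top','side'):
    c=cam(n); save(c,n+'1.png',(200,100,440,280) if n=='top' else (250,60,490,240),2.5)
    s=ctrl.state(); P=c['R']@s['tcp_pos']+c['t']; print(n,'tcp px',c['cx']+c['f']*P[0]/P[2],c['cy']+c['f']*P[1]/P[2])
    W=cloud(c); print(obj(W,s['tcp_pos'][:2],.08,.19,.23))
E
```

```text
pos [646.7 135.1 204.9] yaw 70.7 w 0.499 t 1.8 f [-0.2  0.7  0.2] q7 61.0 tilt [-0.    -0.001]
turn units (about tool z): 0.0  then shift units x,y,z 0.04 0.05 3.57
top tcp px 260.3837610470864 169.11005068292914
none
side tcp px 348.85843605184135 148.83298671359148
(array([631.5, 107.2]), array([16.8, 19.4]), 61.9, 'mean', array([630.8, 106.8]), 46, np.float64(220.4))
```

View pics/side1.png

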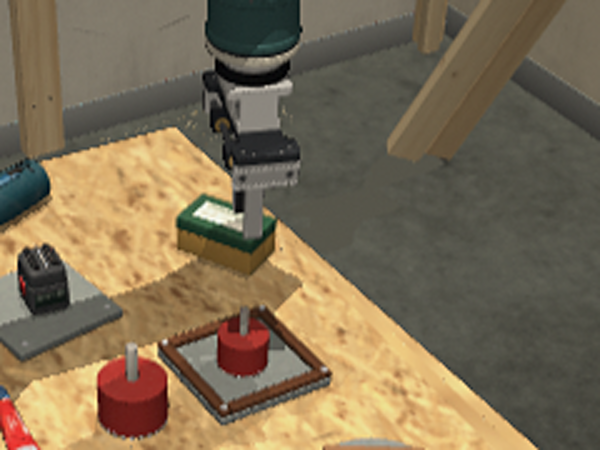

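Side view at 2.5x: the gripper stands over the tray, its near finger at crop (253,225), right above the saw's shank at crop (243,320). Finger position agrees with the calibration, so I descend.

Request:
move_arm(steps=[0.04,0.05,0.9,0,0,0,0.9,0,0,0,0.9,0,0,0,0.5,0,0,0,0.4,0])

```text
time: 2.32
tcp_pos: [0.6431, 0.1415, 0.0592]
ee_rot: [[-0.946, 0.325, -0.003], [0.325, 0.946, -0.0], [0.002, -0.001, -1.0]]
ft_force: [0.4, 0.3, 0.7]
gripper_width: 0.5
grip_force: 0.0
```

Request:
move_arm(steps=[0,0,0,0,0,0,0,0,0,0,0,0,0,0,0,0,0,0,0,0], fingers=0, grip_force=40)

```text
time: 2.73
tcp_pos: [0.6455, 0.1403, 0.0628]
ee_rot: [[-0.945, 0.327, 0.002], [0.327, 0.945, 0.001], [-0.002, 0.001, -1.0]]
ft_force: [0.0, -0.6, -1.1]
gripper_width: 0.176
grip_force: 0.0
```

Request:
move_arm(steps=[0,0,0,0,0,0,0,0,0,0,-0.2,0,0,0,-0.6,0,0,0,-0.9,0])

```text
time: 3.15
tcp_pos: [0.643, 0.1395, 0.1278]
ee_rot: [[-0.945, 0.328, -0.005], [0.328, 0.945, -0.002], [0.004, -0.003, -1.0]]
ft_force: [0.2, 1.0, -2.0]
gripper_width: 0.107
grip_force: 40.0
```

```bash
python3 p.py 640 15 106;python3 p.py 640 15 51
```

```text
pos [643.  139.5 127.8] yaw 70.9 w 0.107 t 3.1 f [ 0.2  1.  -2. ] q7 62.0 tilt [ 0.004 -0.003]
turn units (about tool z): 0.0  then shift units x,y,z -0.95 -2.96 0.54
pos [643.  139.5 127.8] yaw 70.9 w 0.107 t 3.1 f [ 0.2  1.  -2. ] q7 62.0 tilt [ 0.004 -0.003]
turn units (about tool z): 0.0  then shift units x,y,z -0.95 -2.96 1.92
```

Request:
move_arm(steps=[-0.24,-0.74,0,0,-0.24,-0.74,0,0,-0.24,-0.74,0,0,-0.24,-0.74,0,0,0,0,0.5,0])

```text
time: 3.57
tcp_pos: [0.6441, 0.0075, 0.1133]
ee_rot: [[-0.942, 0.335, 0.005], [0.335, 0.942, -0.003], [-0.006, -0.001, -1.0]]
ft_force: [1.0, -1.0, -2.0]
gripper_width: 0.105
grip_force: 40.0
```

Request:
move_arm(steps=[0,0,0.5,0,0,0,0.4,0,0,0,0.3,0,0,0,0,0,0,0,0,0])

```text
time: 3.98
tcp_pos: [0.6423, 0.0154, 0.0616]
ee_rot: [[-0.945, 0.328, -0.001], [0.328, 0.945, -0.0], [0.001, -0.0, -1.0]]
ft_force: [0.2, 0.4, -3.0]
gripper_width: 0.11
grip_force: 40.0
```

```bash
python3 p.py 640 15 50.5
python3 - <<'E'
from r import *
c=cam('side'); save(c,'s2.png',(330,130,450,250),4)
W=cloud(c); m=(abs(W[...,0]-.64)<.05)&(abs(W[...,1]-.015)<.05)
f=c['frame'].astype(int); m&=(f[...,0]>80)&(f[...,1]<50); print(np.nanpercentile(W[m][:,2],[1,5,95]))
E
```

```text
pos [642.3  15.4  61.6] yaw 70.9 w 0.11 t 4.0 f [ 0.2  0.4 -3. ] q7 74.0 tilt [ 0.001 -0.   ]
turn units (about tool z): 0.0  then shift units x,y,z 0.05 -0.03 0.28
[0.01369879 0.01619064 0.05782779]
```

View pics/s2.png

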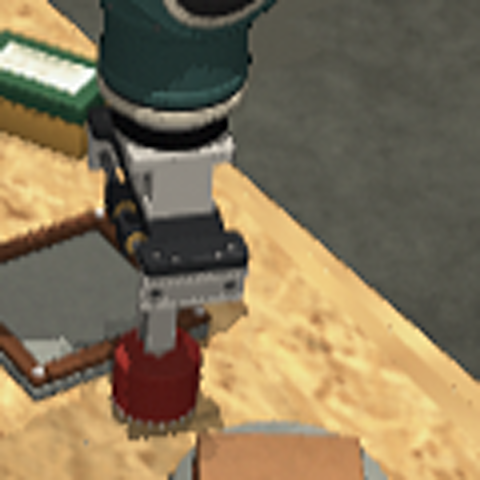

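The side crop shows the saw held upright at crop (155,380), about 11 mm above the bare bench between the tray and the round board. I lower it 11 mm.

Request:
move_arm(steps=[0,0,0.1,0,0,0,0.1,0,0,0,0.07,0,0,0,0,0,0,0,0,0])

```text
time: 4.45
tcp_pos: [0.6425, 0.0154, 0.0507]
ee_rot: [[-0.945, 0.328, 0.0], [0.328, 0.945, -0.0], [-0.0, -0.0, -1.0]]
ft_force: [-0.4, 0.2, -2.7]
gripper_width: 0.105
grip_force: 40.0
```

Request:
move_arm(steps=[0,0,0,0,0,0,0,0,0,0,0,0,0,0,0,0,0,0,0,0], fingers=0.5)

```text
time: 4.87
tcp_pos: [0.6425, 0.0154, 0.0508]
ee_rot: [[-0.945, 0.328, 0.0], [0.328, 0.945, -0.0], [-0.0, -0.0, -1.0]]
ft_force: [0.1, 0.1, 0.3]
gripper_width: 0.426
grip_force: 0.0
```

Request:
move_arm(steps=[0,0,-0.9,0,0,0,-0.9,0,0,0,-0.9,0,0,0,-0.9,0,0,0,0,0])

```text
time: 5.28
tcp_pos: [0.6453, 0.0153, 0.2021]
ee_rot: [[-0.945, 0.328, 0.009], [0.328, 0.945, 0.001], [-0.009, 0.004, -1.0]]
ft_force: [0.3, 0.1, 0.8]
gripper_width: 0.5
grip_force: 0.0
```

```bash
python3 p.py 494.5 361.7 195 -7
python3 - <<'E'
from r import *
for n in('top','side'):
    W=cloud(cam(n)); print(n,'saw',*obj(W,(.642,.015),.05,.038,.05)); print(*obj(W,(.642,.015),.05,.055,.085)); print('tray',*obj(W,(.65,.138),.12,.006,.03))
E
```

```text
pos [645.3  15.3 202.1] yaw 70.9 w 0.5 t 5.3 f [0.3 0.1 0.8] q7 73.0 tilt [-0.009  0.004]
turn units (about tool z): 15.57  then shift units x,y,z 8.14 -4.8 0.18
top saw n o n e
n o n e
tray [648.2 181.1] [149.3  64.5] 2.1 mean [648.7 182.2] 1172 14.6
side saw [642.7  12.6] [60.6 60.1] 13.1 mean [639.4  10.5] 233 43.1
[641.5  13.3] [14.8  9.4] 56.8 mean [641.4  13.2] 31 69.3
tray [644.4 144.2] [155.  172.5] 1.6 mean [642.9 137.5] 1791 13.5
```

Request:
move_arm(steps=[0,0,0,1,0,0,0,1,0,0,0,1,0,0,0,1,0,0,0,1], fingers=1)

```text
time: 5.8
tcp_pos: [0.6418, 0.0154, 0.1931]
ee_rot: [[-0.715, 0.699, -0.002], [0.699, 0.715, -0.0], [0.001, -0.002, -1.0]]
ft_force: [0.3, 0.1, 0.2]
gripper_width: 0.819
grip_force: 0.0
```

Request:
move_arm(steps=[0,0,0,1,0,0,0,1,0,0,0,1,0,0,0,1,0,0,0,1])

```text
time: 6.22
tcp_pos: [0.6418, 0.0154, 0.1931]
ee_rot: [[-0.352, 0.936, -0.002], [0.936, 0.352, -0.001], [0.0, -0.002, -1.0]]
ft_force: [0.0, 0.2, 0.2]
gripper_width: 1.001
grip_force: 0.0
```

Request:
move_arm(steps=[0,0,0,1,0,0,0,1,0,0,0,1,0,0,0,1,0,0,0,1])

```text
time: 6.63
tcp_pos: [0.6418, 0.0154, 0.1931]
ee_rot: [[0.076, 0.997, -0.002], [0.997, -0.076, -0.001], [-0.001, -0.002, -1.0]]
ft_force: [0.0, -0.4, 0.5]
gripper_width: 1.004
grip_force: 0.0
```

Request:
move_arm(steps=[0,0,0,0.57,0.81,-0.48,0,0,0.81,-0.48,0,0,0.81,-0.48,0,0,0.81,-0.48,0,0])

```text
time: 7.05
tcp_pos: [0.5804, 0.1545, 0.1932]
ee_rot: [[0.122, 0.993, -0.002], [0.993, -0.122, -0.001], [-0.001, -0.002, -1.0]]
ft_force: [1.5, 0.9, -0.6]
gripper_width: 1.003
grip_force: 0.0
```

Request:
move_arm(steps=[0.81,-0.48,0,0,0.81,-0.48,0,0,0.81,-0.48,0,0,0.81,-0.48,0,0,0.81,-0.48,0,0])

```text
time: 7.47
tcp_pos: [0.5047, 0.3271, 0.1933]
ee_rot: [[0.121, 0.993, -0.001], [0.993, -0.121, -0.001], [-0.002, -0.001, -1.0]]
ft_force: [0.6, -0.8, 0.0]
gripper_width: 1.0
grip_force: 0.0
```

Request:
move_arm(steps=[0.81,-0.48,0,0,0,0,0,0,0,0,0,0,0,0,0,0])

```text
time: 7.8
tcp_pos: [0.491, 0.3596, 0.1936]
ee_rot: [[0.122, 0.993, -0.001], [0.993, -0.122, -0.002], [-0.002, -0.001, -1.0]]
ft_force: [0.7, -0.7, -0.1]
gripper_width: 0.999
grip_force: 0.0
```

```bash
python3 p.py 494.5 361.7 36 -7
python3 - <<'E'
from r import *
for n in('top','side'):
    W=cloud(cam(n)); print(n,'saw',*obj(W,(.642,.015),.05,.038,.05)); print('tray',*obj(W,(.65,.138),.12,.006,.03));print('trayfloor',*obj(W,(.65,.138),.12,.006,.016))
E
```

```text
pos [491.  359.6 193.6] yaw -7.0 w 0.999 t 7.8 f [ 0.7 -0.7 -0.1] q7 -36.0 tilt [-0.002 -0.001]
turn units (about tool z): 0.0  then shift units x,y,z 0.06 0.08 3.94
top saw [645.2  15.8] [59.8 57.8] 44.9 mean [644.5  15.6] 347 44.6
tray [651.3 138.4] [152.  156.7] 89.8 mean [649.  138.6] 2788 14.4
trayfloor [650.4 140.3] [121.9 121. ] 0.2 mean [650.5 139.4] 1647 12.3
side saw [641.1  14. ] [61.9 58.8] 49.1 mean [638.9  10.9] 230 43.2
tray [643.9 137.3] [156.4 162.7] 1.5 mean [642.7 137.6] 1785 13.4
trayfloor [646.9 141.4] [127.7 128.2] 1.8 mean [649.  144.7] 956 11.1
```

Request:
move_arm(steps=[0.06,0.08,0.9,0,0,0,0.9,0,0,0,0.9,0,0,0,0.74,0,0,0,0.5,0])

```text
time: 8.32
tcp_pos: [0.4943, 0.3602, 0.034]
ee_rot: [[0.123, 0.992, -0.002], [0.992, -0.123, -0.002], [-0.003, -0.002, -1.0]]
ft_force: [-0.2, -0.4, 0.4]
gripper_width: 1.0
grip_force: 0.0
```

Request:
move_arm(steps=[0,0,0,0,0,0,0,0,0,0,0,0,0,0,0,0,0,0,0,0], fingers=0)

```text
time: 8.73
tcp_pos: [0.4954, 0.3628, 0.0386]
ee_rot: [[0.122, 0.993, 0.002], [0.993, -0.122, 0.001], [0.002, 0.001, -1.0]]
ft_force: [-0.1, -0.1, -0.1]
gripper_width: 0.682
grip_force: 0.0
```

Request:
move_arm(steps=[0,0,0,0,0,0,0,0,0,0,0,0,0,0,0,0])

```text
time: 9.07
tcp_pos: [0.4951, 0.3626, 0.0377]
ee_rot: [[0.121, 0.993, 0.001], [0.993, -0.121, 0.001], [0.001, 0.001, -1.0]]
ft_force: [0.1, -0.6, 7.5]
gripper_width: 0.521
grip_force: 40.0
```

```bash
python3 p.py 648.5 138.7 150 0.9
python3 - <<'E'
from r import *
for n in('top','side'):
    c=cam(n); W=cloud(c); print(n,'batt',*obj(W,(.493,.36),.045,.068,.09)); 
    if n=='side': save(c,'s3.png',(200,90,340,210),4)
E
```

```text
pos [495.1 362.6  37.7] yaw -7.0 w 0.521 t 9.1 f [ 0.1 -0.6  7.5] q7 -31.0 tilt [0.001 0.001]
turn units (about tool z): -1.57  then shift units x,y,z -5.66 3.75 -2.81
top batt [492.5 347.4] [24.6 48.2] 82.2 mean [493.3 347.3] 153 75.5
side batt [488.1 359.8] [61.3 65.5] 34.5 mean [489.1 357.1] 225 75.3
```

View pics/s3.png

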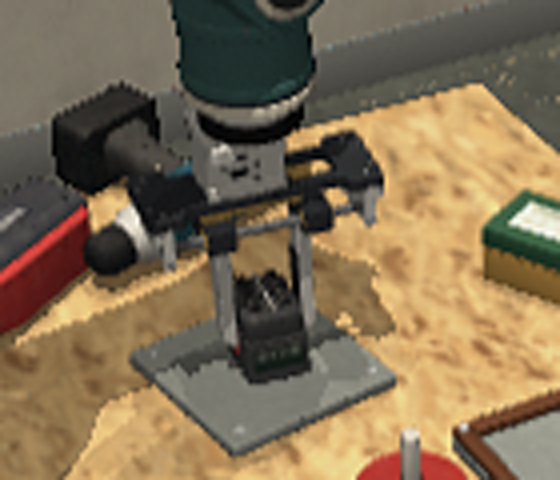

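The side crop shows the battery gripped across its 50 mm width at crop (270,330), with the fingers on both sides and the width matching 49 mm. I lift it and carry it to the tray.

Request:
move_arm(steps=[0,0,-0.4,0,0,0,-0.8,-0.57,0,0,-0.8,-1,0,0,-0.8,0,-0.7,0.47,0,0])

```text
time: 9.58
tcp_pos: [0.5127, 0.3415, 0.1546]
ee_rot: [[-0.024, 1.0, 0.004], [1.0, 0.024, 0.007], [0.007, 0.004, -1.0]]
ft_force: [0.3, 1.4, -1.2]
gripper_width: 0.518
grip_force: 40.0
```

Request:
move_arm(steps=[-0.7,0.47,0,0,-0.7,0.47,0,0,-0.7,0.47,0,0,-0.7,0.47,0,0,-0.7,0.47,0,0])

```text
time: 10.0
tcp_pos: [0.6104, 0.1946, 0.1489]
ee_rot: [[-0.015, 1.0, -0.001], [1.0, 0.015, -0.0], [-0.0, -0.001, -1.0]]
ft_force: [0.2, 1.9, -2.2]
gripper_width: 0.521
grip_force: 40.0
```

Request:
move_arm(steps=[-0.7,0.47,0,0,-0.7,0.47,0,0,0,0,0,0,0,0,0,0,0,0,0,0])

```text
time: 10.42
tcp_pos: [0.6481, 0.1409, 0.1487]
ee_rot: [[-0.015, 1.0, -0.001], [1.0, 0.015, 0.0], [0.0, -0.001, -1.0]]
ft_force: [-0.9, 0.4, -2.3]
gripper_width: 0.522
grip_force: 40.0
```

```bash
python3 p.py 648.5 138.7 38.5 0.9
python3 - <<'E'
from r import *
for n in('top','side'):
    c=cam(n); W=cloud(c); 
    if n=='top': print(n,'plain',*obj(W,(.489,.362),.12,.006,.03))
    else: print('plain',*obj(W,(.486,.362),.12,.006,.02))
E
```

```text
pos [648.1 140.9 148.7] yaw 0.9 w 0.522 t 10.4 f [-0.9  0.4 -2.3] q7 -2.0 tilt [ 0.    -0.001]
turn units (about tool z): -0.01  then shift units x,y,z -0.06 0.01 2.75
top plain [485.9 391.9] [150.3  92.1] 7.9 mean [491.8 400. ] 1318 12.5
plain [484.4 360.8] [157.  159.6] 9.4 mean [483.9 356.4] 1395 10.9
```

Request:
move_arm(steps=[-0.06,0.01,0.7,0,0,0,0.7,0,0,0,0.7,0,0,0,0.4,0,0,0,0.2,0])

```text
time: 10.93
tcp_pos: [0.6472, 0.1393, 0.0386]
ee_rot: [[-0.017, 1.0, -0.003], [1.0, 0.017, -0.001], [-0.001, -0.003, -1.0]]
ft_force: [-1.0, -0.1, -2.3]
gripper_width: 0.518
grip_force: 40.0
```

Request:
move_arm(steps=[0,0,0.05,0,0,0,0,0,0,0,0,0])

```text
time: 11.18
tcp_pos: [0.6495, 0.1387, 0.0403]
ee_rot: [[-0.016, 1.0, 0.002], [1.0, 0.016, 0.0], [0.0, 0.002, -1.0]]
ft_force: [-0.5, 0.0, -1.5]
gripper_width: 0.521
grip_force: 40.0
```

Request:
move_arm(steps=[0,0,0,0,0,0,0,0,0,0,0,0,0,0,0,0,0,0,0,0], fingers=0.8)

```text
time: 11.6
tcp_pos: [0.6491, 0.1383, 0.0394]
ee_rot: [[-0.015, 1.0, 0.0], [1.0, 0.015, 0.0], [0.0, 0.0, -1.0]]
ft_force: [0.7, 0.1, -0.8]
gripper_width: 0.793
grip_force: 0.0
```

Request:
move_arm(steps=[0,0,-0.8,0,0,0,-0.9,0,0,0,-0.9,0,0,0,-0.9,0,0,0,-0.5,0])

```text
time: 12.02
tcp_pos: [0.65, 0.1382, 0.2035]
ee_rot: [[-0.015, 1.0, 0.004], [1.0, 0.015, 0.001], [0.001, 0.004, -1.0]]
ft_force: [-0.5, -0.5, 0.4]
gripper_width: 0.8
grip_force: 0.0
```

```bash
python3 p.py 478 -370 200 -8
```

```text
pos [650.  138.2 203.5] yaw 0.9 w 0.8 t 12.0 f [-0.5 -0.5  0.4] q7 -3.0 tilt [0.001 0.004]
turn units (about tool z): 1.77  then shift units x,y,z -13.18 -2.49 0.09
```

Request:
move_arm(steps=[0,0,0,0.9,0,0,0,0.87,-0.94,-0.178,0,0,-0.94,-0.178,0,0,-0.94,-0.178,0,0], fingers=1)

```text
time: 12.43
tcp_pos: [0.6114, 0.0285, 0.199]
ee_rot: [[0.138, 0.99, 0.0], [0.99, -0.138, -0.0], [-0.0, 0.0, -1.0]]
ft_force: [1.9, -1.1, -0.1]
gripper_width: 0.999
grip_force: 0.0
```

Request:
move_arm(steps=[-0.94,-0.178,0,0,-0.94,-0.178,0,0,-0.94,-0.178,0,0,-0.94,-0.178,0,0,-0.94,-0.178,0,0])

```text
time: 12.85
tcp_pos: [0.5499, -0.1533, 0.1994]
ee_rot: [[0.139, 0.99, 0.001], [0.99, -0.139, 0.0], [0.0, 0.001, -1.0]]
ft_force: [1.1, -0.8, 0.1]
gripper_width: 1.001
grip_force: 0.0
```

Request:
move_arm(steps=[-0.94,-0.178,0,0,-0.94,-0.178,0,0,-0.94,-0.178,0,0,-0.94,-0.178,0,0,-0.94,-0.178,0,0])

```text
time: 13.27
tcp_pos: [0.4886, -0.3346, 0.1994]
ee_rot: [[0.139, 0.99, 0.001], [0.99, -0.139, -0.0], [0.0, 0.001, -1.0]]
ft_force: [0.6, 0.4, 0.5]
gripper_width: 0.998
grip_force: 0.0
```

Request:
move_arm(steps=[-0.94,-0.178,0,0,0,0,0,0,0,0,0,0,0,0,0,0])

```text
time: 13.6
tcp_pos: [0.4773, -0.3689, 0.199]
ee_rot: [[0.139, 0.99, 0.0], [0.99, -0.139, 0.0], [0.0, 0.0, -1.0]]
ft_force: [-0.0, -0.4, -0.0]
gripper_width: 1.001
grip_force: 0.0
```

```bash
python3 p.py 478 -370.5 38 -8
python3 - <<'E'
from r import *
for n in('top','side'):
    c=cam(n); W=cloud(c); 
    print(n,'batt',*obj(W,(.648,.138),.05,.068,.09)); print('tray',*obj(W,(.648,.138),.12,.006,.03)); print('plain',*obj(W,(.487,.362),.12,.006,.03))
    print('tape',*obj(W,(.478,-.368),.06,.074,.09)); print('round',*obj(W,(.666,-.109),.1,.006,.02)); print('block',*obj(W,(.659,-.112),.1,.04,.055))
E
```

```text
pos [ 477.3 -368.9  199. ] yaw -8.0 w 1.001 t 13.6 f [-0.  -0.4 -0. ] q7 41.0 tilt [0. 0.]
turn units (about tool z): 0.0  then shift units x,y,z -0.04 0.02 4.03
top batt [649.3 138.7] [44.6 54.6] 0.7 mean [648.5 139.3] 328 75.4
tray [649.5 138.9] [155.8 150.5] 1.1 mean [647.9 137.4] 2355 15.1
plain [490.2 363.3] [150.3 151.7] 8.2 mean [489.8 362. ] 2709 12.6
tape [ 480.8 -367.6] [60.4 35.8] 80.9 mean [ 480.7 -367.2] 278 78.8
round [ 667.3 -108.6] [148.8 147. ] 89.1 mean [ 668.9 -104.9] 1262 12.6
block [ 661.3 -111.4] [ 59.8 110.6] 58.7 mean [ 660.3 -111. ] 841 46.7
side batt [642.8 135.7] [43.3 58.9] 7.6 mean [642.9 133.8] 192 74.3
tray [644.8 142.7] [154.8 175. ] 0.4 mean [635.  125.3] 1374 15.6
plain [487.  360.1] [156.7 160.9] 8.1 mean [483.3 356.6] 1428 10.9
tape [ 476.6 -370.8] [59.5 36.4] 84.4 mean [ 475.9 -370.2] 285 77.3
round [ 655.3 -171.2] [29.4 91.3] 85.6 mean [ 654.5 -170.8] 212 11.4
block [628.3 -71.2] [27.5 14.7] 9.6 mean [627.8 -71.6] 27 45.6
```

Request:
move_arm(steps=[0.03,0.08,0.9,0,0,0,0.9,0,0,0,0.9,0,0,0,0.8,0,0,0,0.53,0])

```text
time: 14.12
tcp_pos: [0.4804, -0.3662, 0.0349]
ee_rot: [[0.137, 0.991, -0.002], [0.991, -0.137, 0.002], [0.001, -0.002, -1.0]]
ft_force: [-0.2, -0.4, 0.1]
gripper_width: 1.0
grip_force: 0.0
```

Request:
move_arm(steps=[0,0,0,0,0,0,0,0,0,0,0,0,0,0,0,0,0,0,0,0], fingers=0)

```text
time: 14.53
tcp_pos: [0.4814, -0.3687, 0.0395]
ee_rot: [[0.138, 0.99, 0.002], [0.99, -0.138, -0.001], [-0.001, 0.002, -1.0]]
ft_force: [0.6, -0.5, -0.2]
gripper_width: 0.682
grip_force: 0.0
```

Request:
move_arm(steps=[0,0,0,0,0,0,0,0,0,0,0,0,0,0,0,0,0,0,0,0])

```text
time: 14.95
tcp_pos: [0.4804, -0.3685, 0.038]
ee_rot: [[0.139, 0.99, -0.0], [0.99, -0.139, 0.0], [0.0, -0.0, -1.0]]
ft_force: [-1.0, 0.5, 2.7]
gripper_width: 0.379
grip_force: 39.9
```

```bash
python3 p.py 480.5 -368 150 -8
python3 - <<'E'
from r import *
for n in('side',):
    c=cam(n); save(c,'s4.png',(330,270,450,390),4)
E
```

```text
pos [ 480.4 -368.5   38. ] yaw -8.0 w 0.379 t 14.9 f [-1.   0.5  2.7] q7 47.0 tilt [ 0. -0.]
turn units (about tool z): 0.0  then shift units x,y,z 0.01 -0.0 -2.8
```

View pics/s4.png

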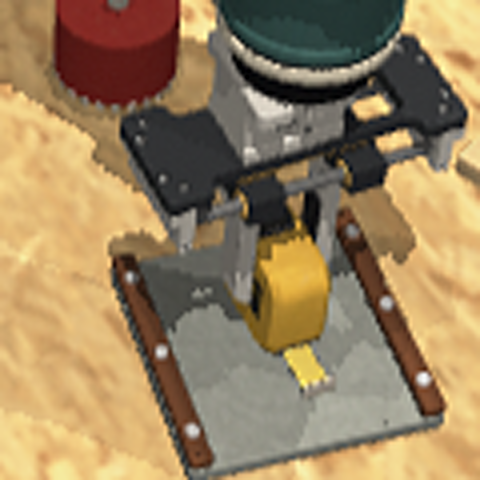

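The side crop shows the tape measure gripped across its case at crop (290,300), with the hook at (312,380) pointing towards -y. I lift it high, to clear the decoys, and turn it square to its board.

Request:
move_arm(steps=[0,0,-0.4,0,0,0,-0.8,0,0,0,-0.9,0,0,0,-0.9,-0.24,0,0,-0.8,-1])

```text
time: 15.42
tcp_pos: [0.4802, -0.3685, 0.1918]
ee_rot: [[0.032, 0.999, -0.0], [0.999, -0.032, -0.0], [-0.0, -0.0, -1.0]]
ft_force: [0.6, -0.0, -1.7]
gripper_width: 0.379
grip_force: 39.9
```

Request:
move_arm(steps=[0,0,0,-1,0,0,0,-1,0,0,0,0,0,0,0,0])

```text
time: 15.75
tcp_pos: [0.4803, -0.3684, 0.1896]
ee_rot: [[-0.14, 0.99, -0.0], [0.99, 0.14, 0.0], [0.0, -0.0, -1.0]]
ft_force: [-0.3, 0.2, -2.4]
gripper_width: 0.381
grip_force: 39.9
```

```bash
python3 p.py 487.8 375.8 190 8.2
python3 - <<'E'
from r import *
for n in('top','side'):
    c=cam(n); W=cloud(c); print('rails',*obj(W,(.471,-.386),.12,.006,.03));print('railsgap',*obj(W,(.471,-.386),.12,.006,.0165))
E
```

```text
pos [ 480.3 -368.4  189.6] yaw 8.1 w 0.381 t 15.8 f [-0.3  0.2 -2.4] q7 56.0 tilt [ 0. -0.]
turn units (about tool z): -0.03  then shift units x,y,z 18.39 2.84 -0.01
rails [ 477.1 -374.3] [128.3 154.8] 75.8 mean [ 472.8 -360.5] 1897 13.7
railsgap [ 475.  -373.7] [128.1 148.7] 76.3 mean [ 472.9 -360.7] 1437 12.8
rails [ 468.1 -386.4] [159.  152.7] 75.5 mean [ 466.8 -391.7] 3624 12.1
railsgap [ 467.5 -385.3] [157.2 150.9] 75.4 mean [ 467.2 -392.3] 2906 11.3
```

20 rows of (0.92, 0.142).

Request:
move_arm(steps=[0.92,0.142,0,0,0.92,0.142,0,0,0.92,0.142,0,0,0.92,0.142,0,0,0.92,0.142,0,0])

```text
time: 16.27
tcp_pos: [0.4818, -0.1806, 0.1895]
ee_rot: [[-0.141, 0.99, -0.001], [0.99, 0.141, -0.0], [0.0, -0.001, -1.0]]
ft_force: [1.5, -0.9, -2.4]
gripper_width: 0.385
grip_force: 39.9
```

Request:
move_arm(steps=[0.92,0.142,0,0,0.92,0.142,0,0,0.92,0.142,0,0,0.92,0.142,0,0,0.92,0.142,0,0])

```text
time: 16.68
tcp_pos: [0.4836, 0.0056, 0.1897]
ee_rot: [[-0.141, 0.99, -0.0], [0.99, 0.141, -0.0], [-0.0, -0.0, -1.0]]
ft_force: [1.4, -0.3, -1.9]
gripper_width: 0.382
grip_force: 39.9
```

Request:
move_arm(steps=[0.92,0.142,0,0,0.92,0.142,0,0,0.92,0.142,0,0,0.92,0.142,0,0,0.92,0.142,0,0])

```text
time: 17.1
tcp_pos: [0.4854, 0.1918, 0.1896]
ee_rot: [[-0.141, 0.99, -0.0], [0.99, 0.141, -0.0], [-0.0, -0.001, -1.0]]
ft_force: [1.5, -0.5, -2.1]
gripper_width: 0.382
grip_force: 39.9
```

Request:
move_arm(steps=[0.92,0.142,0,0,0.92,0.142,0,0,0.92,0.142,0,0,0.92,0.142,0,0,0.92,0.142,0,0])

```text
time: 17.52
tcp_pos: [0.4872, 0.3779, 0.1893]
ee_rot: [[-0.141, 0.99, -0.001], [0.99, 0.141, -0.001], [-0.001, -0.001, -1.0]]
ft_force: [1.1, 0.4, -1.7]
gripper_width: 0.381
grip_force: 39.9
```

Request:
move_arm(steps=[0,0,0,0,0,0,0,0,0,0,0,0])

```text
time: 17.77
tcp_pos: [0.4876, 0.3756, 0.1892]
ee_rot: [[-0.141, 0.99, -0.001], [0.99, 0.141, -0.001], [-0.001, -0.001, -1.0]]
ft_force: [0.5, 0.0, -1.7]
gripper_width: 0.379
grip_force: 39.9
```

```bash
python3 p.py 487.8 375.8 39 8.2
python3 - <<'E'
from r import *
for n in('top','side'):
    c=cam(n); W=cloud(c); print('rails',*obj(W,(.471,-.386),.12,.006,.03));print('railsgap',*obj(W,(.471,-.386),.12,.006,.0165))
E
```

```text
pos [487.6 375.6 189.2] yaw 8.1 w 0.379 t 17.8 f [ 0.5  0.  -1.7] q7 -27.0 tilt [-0.001 -0.001]
turn units (about tool z): -0.01  then shift units x,y,z 0.0 0.01 3.75
rails [ 471.9 -386.7] [154.9 155.3] 75.8 mean [ 472.3 -384.4] 2862 13.5
railsgap [ 472.8 -387.2] [154.1 143.6] 75.3 mean [ 472.6 -384.3] 2154 12.6
rails [ 467.2 -386.8] [154.8 155.4] 75.1 mean [ 467.1 -391.5] 3598 12.1
railsgap [ 466.8 -386.8] [154.  148.7] 75.7 mean [ 468.8 -392.2] 2808 11.3
```

Request:
move_arm(steps=[0,0,0.9,0,0,0,0.9,0,0,0,0.9,0,0,0,0.6,0,0,0,0.3,0])

```text
time: 18.28
tcp_pos: [0.4867, 0.3742, 0.0429]
ee_rot: [[-0.141, 0.99, -0.003], [0.99, 0.141, -0.003], [-0.002, -0.003, -1.0]]
ft_force: [0.2, -0.2, -2.5]
gripper_width: 0.383
grip_force: 39.9
```

Request:
move_arm(steps=[0,0,0.1,0,0,0,0.06,0,0,0,0,0,0,0,0,0,0,0,0,0])

```text
time: 18.7
tcp_pos: [0.4883, 0.3767, 0.0408]
ee_rot: [[-0.143, 0.99, 0.001], [0.99, 0.143, 0.001], [0.001, 0.002, -1.0]]
ft_force: [-0.4, 0.1, -2.0]
gripper_width: 0.379
grip_force: 39.9
```

```bash
python3 p.py 487.8 375.8 38 8.2
```

```text
pos [488.3 376.7  40.8] yaw 8.2 w 0.379 t 18.7 f [-0.4  0.1 -2. ] q7 -24.0 tilt [0.001 0.002]
turn units (about tool z): 0.0  then shift units x,y,z -0.02 -0.01 0.07
```

Request:
move_arm(steps=[-0.02,0,0.05,0,0,0,0,0,0,0,0,0,0,0,0,0])

```text
time: 19.03
tcp_pos: [0.4882, 0.3756, 0.038]
ee_rot: [[-0.143, 0.99, 0.001], [0.99, 0.143, 0.001], [0.0, 0.001, -1.0]]
ft_force: [-0.7, -0.0, 6.5]
gripper_width: 0.381
grip_force: 39.9
```

Request:
move_arm(steps=[0,0,0,0,0,0,0,0,0,0,0,0,0,0,0,0,0,0,0,0], fingers=0.7)

```text
time: 19.45
tcp_pos: [0.4876, 0.3754, 0.0374]
ee_rot: [[-0.143, 0.99, -0.0], [0.99, 0.143, -0.0], [-0.0, -0.0, -1.0]]
ft_force: [-0.1, -0.2, 0.2]
gripper_width: 0.686
grip_force: 0.0
```

Request:
move_arm(steps=[0,0,-0.8,0,0,0,-0.9,0,0,0,-0.9,0,0,0,-0.9,0,0,0,-0.5,0])

```text
time: 19.87
tcp_pos: [0.4886, 0.3759, 0.2016]
ee_rot: [[-0.143, 0.99, 0.003], [0.99, 0.143, 0.002], [0.002, 0.003, -1.0]]
ft_force: [0.5, -0.0, -0.2]
gripper_width: 0.701
grip_force: 0.0
```

```bash
python3 p.py 661.2 -111.4 195 58.6; python3 p.py 661.2 -111.4 195
```

```text
pos [488.6 375.9 201.6] yaw 8.2 w 0.701 t 19.9 f [ 0.5 -0.  -0.2] q7 -27.0 tilt [0.002 0.003]
turn units (about tool z): -10.08  then shift units x,y,z -10.03 -8.15 0.17
pos [488.6 375.9 201.6] yaw 8.2 w 0.701 t 19.9 f [ 0.5 -0.  -0.2] q7 -27.0 tilt [0.002 0.003]
turn units (about tool z): 0.0  then shift units x,y,z -12.67 2.53 0.17
```

Request:
move_arm(steps=[-0.905,0.181,0,0,-0.905,0.181,0,0,-0.905,0.181,0,0,-0.905,0.181,0,0,-0.905,0.181,0,0], fingers=1)

```text
time: 20.28
tcp_pos: [0.5497, 0.1998, 0.1976]
ee_rot: [[-0.143, 0.99, 0.0], [0.99, 0.143, 0.0], [0.0, 0.0, -1.0]]
ft_force: [0.9, -0.4, -0.1]
gripper_width: 0.989
grip_force: 0.0
```

Request:
move_arm(steps=[-0.905,0.181,0,0,-0.905,0.181,0,0,-0.905,0.181,0,0,-0.905,0.181,0,0,-0.905,0.181,0,0])

```text
time: 20.7
tcp_pos: [0.6115, 0.0258, 0.1976]
ee_rot: [[-0.143, 0.99, 0.0], [0.99, 0.143, 0.0], [0.0, 0.0, -1.0]]
ft_force: [0.7, 0.9, -0.2]
gripper_width: 0.999
grip_force: 0.0
```

Request:
move_arm(steps=[-0.905,0.181,0,0,-0.905,0.181,0,0,-0.905,0.181,0,0,-0.905,0.181,0,0,0,0,0,-0.08])

```text
time: 21.12
tcp_pos: [0.6607, -0.12, 0.1973]
ee_rot: [[-0.142, 0.99, -0.0], [0.99, 0.142, -0.004], [-0.004, -0.001, -1.0]]
ft_force: [0.5, -1.3, -0.0]
gripper_width: 0.999
grip_force: 0.0
```

Request:
move_arm(steps=[0,0,0,-1,0,0,0,-1,0,0,0,-1,0,0,0,-1,0,0,0,-1])

```text
time: 21.53
tcp_pos: [0.6605, -0.1116, 0.1973]
ee_rot: [[-0.557, 0.83, -0.0], [0.83, 0.557, -0.0], [0.0, -0.0, -1.0]]
ft_force: [-1.1, -0.1, 0.2]
gripper_width: 1.001
grip_force: 0.0
```

Request:
move_arm(steps=[0,0,0,-1,0,0,0,-1,0,0,0,-1,0,0,0,-1,0,0,0,-1])

```text
time: 21.95
tcp_pos: [0.6604, -0.1116, 0.1974]
ee_rot: [[-0.856, 0.517, -0.0], [0.517, 0.856, -0.0], [0.0, -0.0, -1.0]]
ft_force: [-0.6, 0.4, -0.1]
gripper_width: 0.997
grip_force: 0.0
```

Request:
move_arm(steps=[0,0,0,0,0,0,0,0,0,0,0,0])

```text
time: 22.2
tcp_pos: [0.6605, -0.1117, 0.1974]
ee_rot: [[-0.852, 0.523, -0.0], [0.523, 0.852, -0.0], [0.0, -0.0, -1.0]]
ft_force: [-0.6, 0.6, 0.5]
gripper_width: 1.0
grip_force: 0.0
```

```bash
python3 p.py 661.2 -111.4 24 58.7
python3 - <<'E'
from r import *
c=cam('top'); W=cloud(c); print('tapecase',*obj(W,(.488,.375),.06,.074,.09)); print(*obj(W,(.488,.37),.07,.028,.09));print('plain',*obj(W,(.488,.363),.12,.006,.02));print('hook',*obj(W,(.492,.32),.03,.016,.06))
E
```

```text
pos [ 660.5 -111.7  197.4] yaw 58.4 w 1.0 t 22.2 f [-0.6  0.6  0.5] q7 71.0 tilt [ 0. -0.]
turn units (about tool z): -0.05  then shift units x,y,z -0.01 0.02 4.34
tapecase [490.6 373.8] [35.8 61.9] 8.5 mean [490.  374.7] 266 78.0
[490.  373.5] [37.4 67.4] 7.4 mean [489.6 367.8] 403 76.5
plain [490.3 363.2] [154.2 151.8] 8.7 mean [489.5 357.9] 2297 12.5
hook [492.7 328.9] [33.1 33. ] 0.7 mean [493.6 334.9] 99 24.2
```

Request:
move_arm(steps=[-0.01,0.02,0.9,-0.05,0,0,0.9,0,0,0,0.9,0,0,0,0.9,0,0,0,0.5,0])

```text
time: 22.67
tcp_pos: [0.6595, -0.1108, 0.0295]
ee_rot: [[-0.855, 0.518, -0.004], [0.518, 0.855, 0.0], [0.003, -0.002, -1.0]]
ft_force: [-0.1, -0.0, 0.2]
gripper_width: 0.997
grip_force: 0.0
```

Request:
move_arm(steps=[0,0,0.24,0,0,0,0,0,0,0,0,0,0,0,0,0])

```text
time: 23.0
tcp_pos: [0.6624, -0.1114, 0.0258]
ee_rot: [[-0.856, 0.517, 0.002], [0.517, 0.856, -0.0], [-0.002, 0.001, -1.0]]
ft_force: [0.5, 0.6, -0.5]
gripper_width: 1.003
grip_force: 0.0
```

Request:
move_arm(steps=[0,0,0,0,0,0,0,0,0,0,0,0,0,0,0,0,0,0,0,0], fingers=0, grip_force=30)

```text
time: 23.42
tcp_pos: [0.6614, -0.1113, 0.0242]
ee_rot: [[-0.856, 0.517, 0.0], [0.517, 0.856, -0.0], [-0.0, 0.0, -1.0]]
ft_force: [-0.4, -0.9, 0.6]
gripper_width: 0.683
grip_force: 0.2
```

Request:
move_arm(steps=[0,0,0,0,0,0,0,0,0,0,0,0])

```text
time: 23.67
tcp_pos: [0.6614, -0.1112, 0.0241]
ee_rot: [[-0.856, 0.517, 0.0], [0.517, 0.856, -0.0], [-0.0, -0.0, -1.0]]
ft_force: [-1.9, -0.1, 4.7]
gripper_width: 0.654
grip_force: 30.0
```

```bash
python3 p.py 661.2 -111.4 120 -14.6
```

```text
pos [ 661.4 -111.2   24.1] yaw 58.9 w 0.654 t 23.7 f [-1.9 -0.1  4.7] q7 73.0 tilt [-0. -0.]
turn units (about tool z): 14.69  then shift units x,y,z -0.01 -0.0 -2.4
```

Request:
move_arm(steps=[0,0,-0.4,0,0,0,-0.9,0,0,0,-0.9,0,0,0,-0.9,0,0,0,-0.5,0.69])

```text
time: 24.08
tcp_pos: [0.6623, -0.1115, 0.172]
ee_rot: [[-0.824, 0.567, 0.004], [0.567, 0.824, -0.0], [-0.003, 0.002, -1.0]]
ft_force: [-0.1, 0.1, 0.2]
gripper_width: 0.656
grip_force: 30.0
```

Request:
move_arm(steps=[0,0,0,1,0,0,0,1,0,0,0,1,0,0,0,1,0,0,0,1])

```text
time: 24.5
tcp_pos: [0.6612, -0.1111, 0.1677]
ee_rot: [[-0.503, 0.864, -0.0], [0.864, 0.503, 0.0], [0.0, -0.0, -1.0]]
ft_force: [-0.3, -0.8, -0.8]
gripper_width: 0.659
grip_force: 30.0
```

Request:
move_arm(steps=[0,0,0,1,0,0,0,1,0,0,0,1,0,0,0,1,0,0,0,1])

```text
time: 24.92
tcp_pos: [0.6612, -0.1111, 0.1676]
ee_rot: [[-0.09, 0.996, -0.0], [0.996, 0.09, 0.0], [0.0, -0.0, -1.0]]
ft_force: [-0.7, -0.1, -0.4]
gripper_width: 0.654
grip_force: 30.0
```

Request:
move_arm(steps=[0,0,0,1,0,0,0,1,0,0,0,1,0,0,0,1,0,0,0,0])

```text
time: 25.33
tcp_pos: [0.6612, -0.111, 0.1676]
ee_rot: [[0.256, 0.967, -0.0], [0.967, -0.256, -0.0], [-0.0, -0.0, -1.0]]
ft_force: [0.8, 1.1, -1.1]
gripper_width: 0.658
grip_force: 30.0
```

```bash
python3 p.py 472 -385.8 170 -14.6
python3 - <<'E'
from r import *
c=cam('side'); W=cloud(c); s=ctrl.state(); print(s['tcp_pos'],*obj(W,s['tcp_pos'][:2],.09,.13,.18)); save(c,'s5.png',(320,90,480,250),3)
E
```

```text
pos [ 661.2 -111.   167.6] yaw -14.8 w 0.658 t 25.3 f [ 0.8  1.1 -1.1] q7 5.0 tilt [-0. -0.]
turn units (about tool z): -0.04  then shift units x,y,z -7.84 -2.85 -0.06
[ 0.66120551 -0.11102038  0.16758422] [ 632.9 -144.4] [47.2 91.4] 31.8 mean [ 637.9 -152.5] 268 168.0
```

View pics/s5.png

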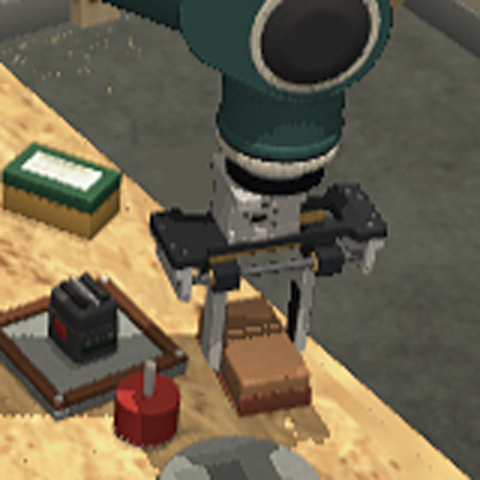

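The side crop shows the block held level between the fingers at crop (262,350), with the battery sitting in the tray at (85,320) and the parked saw at (148,405).

Request:
move_arm(steps=[-0.871,-0.317,0,0,-0.871,-0.317,0,0,-0.871,-0.317,0,0,-0.871,-0.317,0,0,-0.871,-0.317,0,0])

```text
time: 25.8
tcp_pos: [0.5549, -0.265, 0.168]
ee_rot: [[0.248, 0.969, 0.0], [0.969, -0.248, -0.0], [-0.0, 0.0, -1.0]]
ft_force: [0.4, -0.4, -0.4]
gripper_width: 0.655
grip_force: 30.0
```

Request:
move_arm(steps=[-0.871,-0.317,0,0,-0.871,-0.317,0,0,-0.871,-0.317,0,0,-0.871,-0.317,0,-0.04,0,0,0,0])

```text
time: 26.22
tcp_pos: [0.4665, -0.3924, 0.1685]
ee_rot: [[0.253, 0.967, -0.001], [0.967, -0.253, -0.003], [-0.003, -0.0, -1.0]]
ft_force: [-0.9, -0.1, -1.3]
gripper_width: 0.66
grip_force: 30.0
```

Request:
move_arm(steps=[0,0,0.6,0,0,0,0.8,0,0,0,0.7,0,0,0,0,0,0,0,0,0])

```text
time: 26.63
tcp_pos: [0.4715, -0.3856, 0.0836]
ee_rot: [[0.246, 0.969, -0.002], [0.969, -0.246, 0.001], [0.0, -0.002, -1.0]]
ft_force: [0.9, 0.5, 0.1]
gripper_width: 0.662
grip_force: 30.0
```

```bash
python3 p.py 472 -385.8 25 -14.6
```

```text
pos [ 471.5 -385.6   83.6] yaw -14.3 w 0.662 t 26.6 f [0.9 0.5 0.1] q7 39.0 tilt [ 0.    -0.002]
turn units (about tool z): 0.07  then shift units x,y,z -0.0 0.01 1.46
```

Request:
move_arm(steps=[0,0.01,0.6,0.05,0,0,0.5,0,0,0,0.2,0,0,0,0,0,0,0,0,0])

```text
time: 27.05
tcp_pos: [0.4729, -0.3866, 0.0335]
ee_rot: [[0.252, 0.968, 0.001], [0.968, -0.252, -0.001], [-0.001, 0.001, -1.0]]
ft_force: [0.4, -0.7, -1.1]
gripper_width: 0.657
grip_force: 30.0
```

Request:
move_arm(steps=[0,0,0.1,0,0,0,0.07,0,0,0,0,0,0,0,0,0,0,0,0,0])

```text
time: 27.47
tcp_pos: [0.4725, -0.3861, 0.0254]
ee_rot: [[0.252, 0.968, 0.0], [0.968, -0.252, -0.0], [-0.0, 0.0, -1.0]]
ft_force: [-0.8, -0.0, -1.1]
gripper_width: 0.659
grip_force: 30.0
```

```bash
python3 p.py 472 -385.8 24.2 -14.6
```

```text
pos [ 472.5 -386.1   25.4] yaw -14.6 w 0.659 t 27.5 f [-0.8 -0.  -1.1] q7 41.0 tilt [-0.  0.]
turn units (about tool z): -0.0  then shift units x,y,z 0.01 -0.01 0.03
```

Request:
move_arm(steps=[0,0,0.03,0,0,0,0,0,0,0,0,0])

```text
time: 27.72
tcp_pos: [0.4725, -0.3862, 0.0241]
ee_rot: [[0.253, 0.968, 0.0], [0.968, -0.253, -0.0], [-0.0, 0.0, -1.0]]
ft_force: [1.3, 0.2, 2.4]
gripper_width: 0.657
grip_force: 30.0
```

Request:
move_arm(steps=[0,0,0,0,0,0,0,0,0,0,0,0,0,0,0,0], fingers=0.82)

```text
time: 28.05
tcp_pos: [0.4723, -0.386, 0.0239]
ee_rot: [[0.252, 0.968, -0.0], [0.968, -0.252, -0.0], [-0.0, -0.0, -1.0]]
ft_force: [-0.7, 0.7, 0.6]
gripper_width: 0.818
grip_force: 0.0
```

Request:
move_arm(steps=[0,0,-0.7,0,0,0,-0.9,0,0,0,-0.9,0,0,0,-0.9,0,0,0,-0.9,0])

```text
time: 28.47
tcp_pos: [0.472, -0.3859, 0.1977]
ee_rot: [[0.253, 0.968, -0.0], [0.968, -0.253, -0.0], [-0.0, -0.0, -1.0]]
ft_force: [-0.0, 0.3, 0.7]
gripper_width: 0.818
grip_force: 0.0
```

```bash
python3 p.py 644.2 15.5 195
```

```text
pos [ 472.  -385.9  197.7] yaw -14.6 w 0.818 t 28.5 f [-0.   0.3  0.7] q7 35.0 tilt [-0. -0.]
turn units (about tool z): 0.0  then shift units x,y,z 10.8 1.63 0.07
```

Request:
move_arm(steps=[0.9,0.136,0,0,0.9,0.136,0,0,0.9,0.136,0,0,0.9,0.136,0,0,0.9,0.136,0,0], fingers=0.5)

```text
time: 28.88
tcp_pos: [0.5445, -0.217, 0.196]
ee_rot: [[0.253, 0.968, 0.0], [0.968, -0.253, 0.0], [0.0, 0.0, -1.0]]
ft_force: [0.5, 0.1, 0.9]
gripper_width: 0.511
grip_force: 0.0
```

Request:
move_arm(steps=[0.9,0.136,0,0,0.9,0.136,0,0,0.9,0.136,0,0,0.9,0.136,0,0,0.9,0.136,0,0])

```text
time: 29.3
tcp_pos: [0.6163, -0.0496, 0.196]
ee_rot: [[0.253, 0.968, 0.0], [0.968, -0.253, 0.0], [0.0, 0.0, -1.0]]
ft_force: [0.1, -0.2, 0.7]
gripper_width: 0.498
grip_force: 0.0
```

Request:
move_arm(steps=[0.9,0.136,0,0,0.9,0.136,0,0,0,0,0,0,0,0,0,0])

```text
time: 29.63
tcp_pos: [0.6448, 0.0176, 0.1953]
ee_rot: [[0.249, 0.968, -0.001], [0.968, -0.249, -0.0], [-0.0, -0.001, -1.0]]
ft_force: [-0.5, -1.2, 1.0]
gripper_width: 0.498
grip_force: 0.0
```

```bash
python3 p.py 644.2 15.5 50
python3 - <<'E'
from r import *
for n in('top','side'):
    W=cloud(cam(n)); print(n,'block',*obj(W,(.472,-.386),.09,.04,.056)); print('rails',*obj(W,(.471,-.386),.12,.006,.03)); print('round',*obj(W,(.666,-.109),.09,.006,.02))
    if n=='side': print('saw',*obj(W,(.642,.015),.05,.038,.05),*obj(W,(.642,.015),.05,.055,.085))
E
```

```text
pos [644.8  17.6 195.3] yaw -14.4 w 0.498 t 29.6 f [-0.5 -1.2  1. ] q7 -8.0 tilt [-0.    -0.001]
turn units (about tool z): 0.0  then shift units x,y,z -0.06 -0.0 3.63
top block [ 473.5 -384.4] [111.3  60.3] 75.0 mean [ 473.1 -383.3] 878 47.1
rails [ 471.3 -384.3] [154.4 151.2] 75.3 mean [ 471.2 -381. ] 1958 14.2
round [ 667.7 -108.1] [148.9 147.3] 53.4 mean [ 667.6 -108.3] 2129 12.5
side block [ 469.4 -386.4] [115.5  61.7] 75.2 mean [ 468.1 -389.1] 1054 45.4
rails [ 468.4 -387.4] [153.7 152.8] 75.6 mean [ 459.8 -399.6] 2478 13.3
round [ 663.4 -111.6] [154.2 145.9] 57.1 mean [ 661.7 -113.1] 1673 11.4
saw [641.4  14. ] [62.  58.9] 25.8 mean [638.9  10.4] 240 42.9 [641.9  12.9] [14.1  9.7] 70.8 mean [641.   12.8] 32 68.5
```

Request:
move_arm(steps=[-0.06,-0.02,0.9,0,0,0,0.9,0,0,0,0.9,0,0,0,0.6,0,0,0,0.3,0])

```text
time: 30.15
tcp_pos: [0.6413, 0.0116, 0.0489]
ee_rot: [[0.255, 0.967, -0.004], [0.967, -0.255, -0.001], [-0.002, -0.003, -1.0]]
ft_force: [-0.5, -0.7, -0.3]
gripper_width: 0.5
grip_force: 0.0
```

Request:
move_arm(steps=[0,0,0,0,0,0,0,0,0,0,0,0,0,0,0,0,0,0,0,0], fingers=0, grip_force=40)

```text
time: 30.57
tcp_pos: [0.644, 0.0133, 0.0533]
ee_rot: [[0.253, 0.968, 0.002], [0.968, -0.253, 0.0], [0.001, 0.002, -1.0]]
ft_force: [0.6, 0.7, 0.0]
gripper_width: 0.183
grip_force: 0.0
```

Request:
move_arm(steps=[0,0,0,0,0,0,0,0,0,0,0,0,0,0,0,0,0,0,0,0])

```text
time: 30.98
tcp_pos: [0.6439, 0.0133, 0.0527]
ee_rot: [[0.252, 0.968, 0.001], [0.968, -0.252, 0.0], [0.0, 0.001, -1.0]]
ft_force: [0.1, -0.1, 6.8]
gripper_width: 0.106
grip_force: 40.0
```

```bash
python3 p.py 666.8 -109 120
```

```text
pos [643.9  13.3  52.7] yaw -14.6 w 0.106 t 31.0 f [ 0.1 -0.1  6.8] q7 -4.0 tilt [0.    0.001]
turn units (about tool z): 0.0  then shift units x,y,z -2.81 1.33 -1.68
```

Request:
move_arm(steps=[0,0,-0.4,0,0,0,-0.7,0,0,0,-0.6,0,0,0,0,0,-0.57,0.27,0,0])

```text
time: 31.4
tcp_pos: [0.6484, -0.0061, 0.1209]
ee_rot: [[0.247, 0.969, 0.002], [0.969, -0.247, 0.003], [0.003, 0.001, -1.0]]
ft_force: [-0.4, 1.6, -2.6]
gripper_width: 0.106
grip_force: 40.0
```

Request:
move_arm(steps=[-0.57,0.27,0,0,-0.57,0.27,0,0,-0.57,0.27,0,0,-0.57,0.27,0,0,0,0,0,0])

```text
time: 31.82
tcp_pos: [0.6662, -0.1167, 0.1196]
ee_rot: [[0.258, 0.966, -0.0], [0.966, -0.258, -0.003], [-0.003, 0.0, -1.0]]
ft_force: [0.2, -0.9, -1.6]
gripper_width: 0.11
grip_force: 40.0
```

Request:
move_arm(steps=[0,0,0.4,0,0,0,0.4,0,0,0,0.2,0,0,0,0,0,0,0,0,0])

```text
time: 32.23
tcp_pos: [0.6665, -0.1105, 0.0798]
ee_rot: [[0.252, 0.968, -0.001], [0.968, -0.252, -0.0], [-0.0, -0.001, -1.0]]
ft_force: [0.3, 0.9, -1.9]
gripper_width: 0.108
grip_force: 40.0
```

```bash
python3 p.py 667 -111 65
python3 - <<'E'
from r import *
c=cam('side'); save(c,'s6.png',(320,130,480,290),3)
E
```

```text
pos [ 666.5 -110.5   79.8] yaw -14.6 w 0.108 t 32.2 f [ 0.3  0.9 -1.9] q7 6.0 tilt [-0.    -0.001]
turn units (about tool z): 0.0  then shift units x,y,z -0.01 0.02 0.37
```

View pics/s6.png

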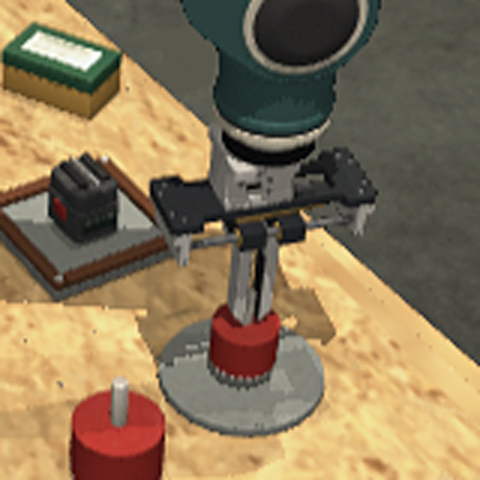

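The side crop shows the saw upright at crop (245,345), about 15 mm above the middle of the round board at (243,375).

Request:
move_arm(steps=[-0.01,0.02,0.15,0,0,0,0.12,0,0,0,0.08,0,0,0,0,0,0,0,0,0])

```text
time: 32.7
tcp_pos: [0.6673, -0.1112, 0.0658]
ee_rot: [[0.252, 0.968, -0.0], [0.968, -0.252, -0.0], [-0.0, -0.0, -1.0]]
ft_force: [-0.4, 0.1, -1.2]
gripper_width: 0.108
grip_force: 40.0
```

Request:
move_arm(steps=[0,0,0.02,0,0,0,0,0,0,0,0,0])

```text
time: 32.95
tcp_pos: [0.6674, -0.1112, 0.0652]
ee_rot: [[0.252, 0.968, 0.0], [0.968, -0.252, -0.0], [-0.0, 0.0, -1.0]]
ft_force: [-0.2, 0.1, -2.4]
gripper_width: 0.107
grip_force: 40.0
```

```bash
python3 p.py 667 -111 64.7
```

```text
pos [ 667.4 -111.2   65.2] yaw -14.6 w 0.107 t 33.0 f [-0.2  0.1 -2.4] q7 7.0 tilt [-0.  0.]
turn units (about tool z): 0.0  then shift units x,y,z 0.0 -0.01 0.01
```

Request:
move_arm(steps=[0,0,0.02,0,0,0,0,0,0,0,0,0,0,0,0,0])

```text
time: 33.28
tcp_pos: [0.6677, -0.1113, 0.0648]
ee_rot: [[0.253, 0.968, 0.001], [0.968, -0.253, -0.0], [0.0, 0.001, -1.0]]
ft_force: [-0.7, 0.5, 7.2]
gripper_width: 0.109
grip_force: 40.0
```

Request:
move_arm(steps=[0,0,0,0,0,0,0,0,0,0,0,0,0,0,0,0,0,0,0,0], fingers=0.5)

```text
time: 33.7
tcp_pos: [0.6673, -0.1112, 0.0642]
ee_rot: [[0.252, 0.968, -0.0], [0.968, -0.252, -0.0], [-0.0, -0.0, -1.0]]
ft_force: [0.1, -0.4, 0.6]
gripper_width: 0.425
grip_force: 0.0
```

Request:
move_arm(steps=[0,0,-0.7,0,0,0,-0.9,0,0,0,-0.9,0,0,0,-0.9,0,0,0,-0.9,0])

```text
time: 34.12
tcp_pos: [0.667, -0.1112, 0.2381]
ee_rot: [[0.253, 0.968, -0.0], [0.968, -0.253, -0.0], [-0.0, 0.0, -1.0]]
ft_force: [0.5, 0.2, 0.3]
gripper_width: 0.504
grip_force: 0.0
```

Request:
move_arm(steps=[0,-0.9,0,0,0,-0.9,0,0,0,-0.9,0,0,0,-0.9,0,0,0,-0.9,0,0])

```text
time: 34.53
tcp_pos: [0.4914, -0.0653, 0.236]
ee_rot: [[0.252, 0.968, -0.0], [0.968, -0.252, 0.0], [0.0, -0.0, -1.0]]
ft_force: [-0.7, -0.6, -0.1]
gripper_width: 0.499
grip_force: 0.0
```

Request:
move_arm(steps=[0.9,0,0,0,0.9,0,0,0,0,0,0,0,0,0,0,0])

```text
time: 34.87
tcp_pos: [0.5115, 0.0057, 0.2363]
ee_rot: [[0.249, 0.968, 0.0], [0.968, -0.249, 0.0], [0.0, 0.0, -1.0]]
ft_force: [0.5, 0.1, 0.6]
gripper_width: 0.504
grip_force: 0.0
```

```bash
python3 p.py 667 -111 64.7
python3 - <<'E'
from r import *
for n in('top','side'):
    c=cam(n); W=cloud(c); save(c,n+'9.png'); print(n)
    for k,a in dict(sawcup=((.667,-.109),.06,.052,.063),round=((.666,-.109),.1,.006,.02),batt=((.648,.138),.06,.07,.09),tape=((.488,.375),.06,.028,.09),block=((.472,-.386),.09,.042,.056),
      tray=((.65,.138),.12,.006,.03),plain=((.489,.362),.12,.006,.03),rails=((.472,-.385),.12,.006,.03),glue=((.362,.154),.09,.006,.04),roll=((.352,-.182),.05,.006,.04)).items(): print(k,*obj(W,*a))
E
```

```text
pos [511.5   5.7 236.3] yaw -14.4 w 0.504 t 34.9 f [0.5 0.1 0.6] q7 -13.0 tilt [0. 0.]
turn units (about tool z): 0.0  then shift units x,y,z -1.86 4.49 4.29
top
sawcup [ 668.8 -109. ] [57.2 58.9] 45.2 mean [ 668.5 -108.9] 342 56.6
round [ 673.1 -113.4] [149.7 134. ] 41.8 mean [ 671.8 -115.9] 1448 12.6
batt [648.8 139.7] [44.3 52.6] 0.5 mean [650.  141.9] 285 76.1
tape [489.9 373.1] [37.4 67. ] 8.5 mean [489.7 367.7] 397 76.5
block [ 473.3 -384.2] [110.1  60. ] 75.1 mean [ 473.1 -383.7] 855 46.9
tray [651.4 139.5] [149.1 156.5] 90.0 mean [664.4 155.9] 1596 15.4
plain [490.3 364.1] [150.9 153.3] 8.2 mean [489.5 357.7] 2326 12.6
rails [ 471.6 -385.1] [151.4 149.8] 75.5 mean [ 471.2 -380.8] 1961 14.1
glue [368.1 183.2] [86.4 30.7] 82.5 mean [367.3 181.5] 299 20.8
roll [ 351.7 -181.7] [50.2 47.9] 88.9 mean [ 351.4 -182.3] 168 18.9
side
sawcup [ 664.1 -112.5] [60.2 58.2] 56.8 mean [ 662.1 -113.6] 240 55.2
round [ 661.7 -112.1] [150.  147.6] 49.0 mean [ 654.3 -121.9] 1220 11.4
batt [643.5 135.9] [42.7 59.8] 2.2 mean [642.8 134.5] 173 75.6
tape [485.  370.7] [43.1 76.6] 9.5 mean [481.1 361.3] 393 63.7
block [ 469.6 -386.2] [112.   60.6] 75.5 mean [ 468.6 -388.8] 977 45.6
tray [646.5 136. ] [158.4 159.5] 1.5 mean [636.  123.1] 1441 15.4
plain [487.1 358.6] [159.2 161.2] 6.4 mean [478.7 345.5] 1176 11.5
rails [ 471.2 -387.9] [155.2 157.7] 75.8 mean [ 459.5 -399.3] 2488 13.2
glue [361.7 151.8] [148.3  35.6] 80.7 mean [358.7 153.9] 357 13.8
roll [ 347.  -183.4] [57.5 48.7] 61.9 mean [ 346.6 -185.2] 248 16.0
```

View pics/top9.png

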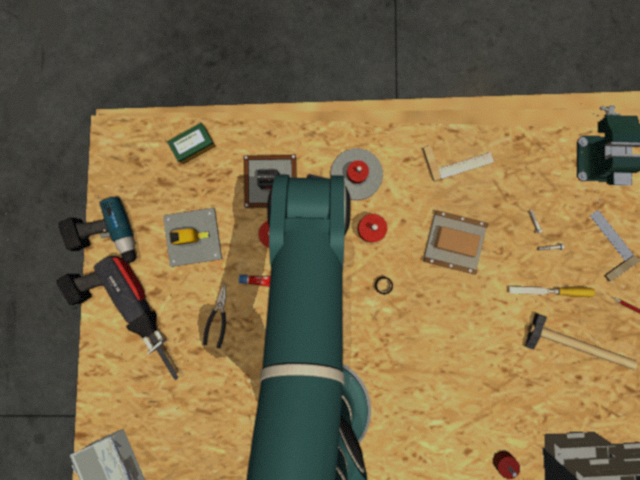

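View pics/side9.png

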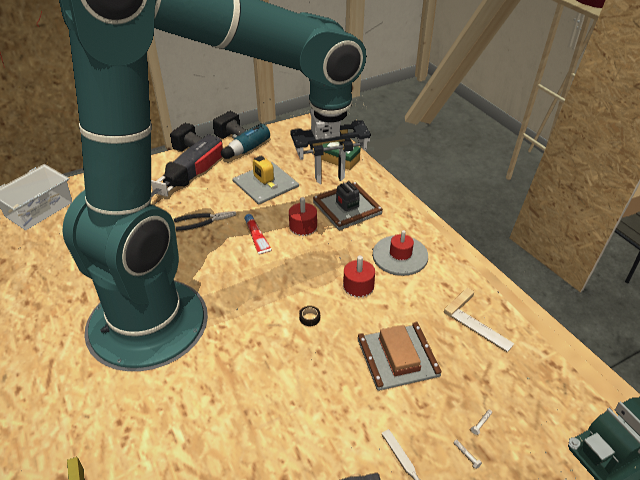

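The last two views show all four things upright in the middle of their own stands: battery in the tray (267,178), saw on the round board (357,171), tape measure on the plain board (187,236), and block along the rails (457,242). All are within about 3 mm of centre, the bystanders haven't moved, and the gripper is clear, so I hand in.

```bash
python3 -c "
from workcell import ctrl
print(ctrl.hand_in())"
```

```text
the job is handed in; nothing more can be done
None
```

I handed the job in: the sanding block, hole saw, battery and tape measure each stand upright on their own stand, within about 3 mm of centre in the last pictures, after 35 s of the 144 s allowed, with the glue tube and tape roll left where they were.

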